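Clamp the battery cell in the test fixture

TASK

Clamp the battery cell in the test fixture: first push the yellow clamp strap round over the cell until it is fully home on its bolt, and only then push the red cam lever down as far as it goes. Push only: keep the gripper off the cell, leave the cell lying in its nest, and leave the mouse, the round cell and the red tote standing where they are.

Things in the scene. Friction and masses are not known exactly. Their poses are not given: they have to be found in the camera images.
- fixture: Aluminium clamp fixture fixed on the bench: base plate 200 x 200 x 12 mm, origin at the centre of its underside, z up. In its frame: strap pivot post at x = +65 mm, clamp bolt at x = -65 mm (y = 0), the cell between them, a blue probe block (70 x 22 mm, 44 mm high) at y = -84 mm. The strap swings open to +y; the lever folds down to -y. Place and yaw vary.
- strap (a joint): Swing angle (rad) of the yellow strap about its upright pivot. 0 = fully home on the bolt, over the cell, at a stop; it grows as the strap swings out to the fixture's +y side (stop at 1.9). Its direction from the pivot is (-cos q, +sin q) in the fixture's x, y. 0.10 N m of friction holds it where it is left. Strap: 148 mm long from the pivot, 26 wide, 10 thick, top 54 mm above the bench.
- strap_pin (a point): Top centre of the upright black push pin on the strap: pin 16 mm in diameter, 85 mm from the pivot axis; it stands from 54 mm up to 110 mm above the bench (this point is at 110 mm).
- strap_pivot (a point): Point on the strap's upright pivot axis, 49 mm above the bench.
- lever (a joint): Angle (rad) of the cam lever from upright: 0 = straight up, pi/2 level; it grows as the lever folds down to the fixture's -y side. Starts at 0.7 to 1.0; fully down is its stop at 1.5, nearly level. In the fixture's y, z it points along (-sin q, cos q) from its hinge. 0.15 N m of friction holds it where it is left.
- lever_hinge (a point): Centre of the cam lever's hinge on top of the clamp bolt, 70 mm above the bench; the hinge axis is the fixture's x axis.
- lever_tip (a point): Free end of the cam lever, on its centre line, 85 mm from the hinge. The outer 52 mm is a flat red grip, 20 mm wide along the hinge axis and 8 mm thick.
- cell: Blue and silver prismatic battery cell lying loose in the nest under the strap: 80 (x) x 120 (y) x 28 mm, origin at the centre of its underside, 12 mm above the bench; its top is 40 mm above the bench. Not to be touched.
- mouse: Black computer mouse, loose, 100 x 58 x 32 mm, origin at the centre of its underside. Bystander.
- round_cell: Green cylindrical cell standing loose, 34 mm in diameter, 69 mm high, origin at the centre of its underside. Bystander.
- tote: Small red open tote, loose, 85 x 110 x 55 mm, origin at the centre of its underside. Bystander.

How it is judged:
By the outcome, as a careful person would: the job done as asked, in the order asked, and still so for the second after the job is handed in, with the robot touching nothing.
It also fails if it takes over 51 s, if anything falls off the work surface, if the arm or the gripper's body presses on something with over 40 N, if the wrist force passes 120 N, or if a joint passes its speed limit or range.

ROBOT

A 6-joint arm with a two-finger parallel gripper is mounted at the origin on the work surface. World frame = base frame: x ahead of the robot, y to its left, z up, the work surface at z = 0. Lengths are in mm, angles in rad, forces in N, time in s.
With the tool pointing down it reaches from about 325 to 875 mm from the base axis. Payload 4.4 kg.
Tool frame: the origin (TCP) lies between the finger pads; the fingertips stand 11 mm ahead of it and the grasp point (between the pads) lies 8 mm behind it; z points along the fingers, x is the direction in which the jaws open and shut, and the axes are right-handed (so a half turn about z gives the same grasp; the last joint's range is limited). The gripper opens to 85 mm and grips with 20 to 120 N. Pads are 22 mm wide; open, the fingers measure 114 mm over their backs; the gripper's body (76 mm by 85 mm) begins 54 mm behind the grasp point. The pads swing forward as they close: fully open they stand 13 mm farther back than shut.
Start: joints at [-0.15, 0.207, 1.542, -0, 1.393, -0.15], TCP at [575.002, -0.012, 242.282] pointing down, gripper open.
Joint ranges: [-2.73, 2.73], [-0.86, 2.22], [0.23, 2.46], [-1.11, 4.25], [0.08, 2.63], [-2.82, 2.82]. Speed limits (rad/s): [2.79, 2.79, 3.14, 3.14, 3.14, 3.14].

INTERFACE

Orientations are given as a unit quaternion [x, y, z, w].
In Python, from workcell import bot gives the robot as it stands.
- The arm moves only by the shell command python3 -m crank 'ROWS' [FORCE]. ROWS is JSON, a list that holds one entry, the list of rows, each a list of 7 numbers: the finger opening in cm, from 0 to 8.54, then the shift along the tool's x, y, z in cm, then the turn, a rotation vector about the tool's x, y, z in rad. In form: [[[claw, x, y, z, wx, wy, wz], ...]]. A call has 1 to 8 rows; each row shifts and turns the commanded pose from where the row before left it, along the tool's axes as they then stand; what a row does not reach is not made up. A row lasts 1/8 s, in which the tool goes at most 62.5 mm and 10.7 degrees, less where a joint would pass 70% of its speed; a pose out of reach is approached as far as the arm can. A call with a gripper value outside its range is refused whole. The fingers move at their own pace and stop on an object; FORCE is the grip in N (left out, the last holds). Time passes only in rows, so rows that do not move let the fingers close. It gives the time, the measured TCP pose, the force and the opening at its end, in the units of the state.
- bot.get_state(): the state, without advancing time (a new reading comes with each control period).
- bot.read_camera(name): name is "scene" or "side" or "wrist"; returns the picture (420x560x3 uint8, blue, green, red); there is no depth.
- bot.camera_info(name): a dict with "fx", "fy", "cx", "cy" (pixels), "xyz" and "orientation" of the camera in the world. Camera axes: x right, y down, z forward; pixel columns grow to the right and rows downward; lengths in mm; the calibration is good to about 2 mm. A picture is of the moment at which its call begins: read the wrist's pose just before it. camera_info takes no time and is no camera call; for the wrist camera it gives the pose at the moment of the call.
- bot.job_done(): hands the job in, once; it reports no verdict.
The state is a dict: "time_s": time; "qpos": joint angles; "joint_vel": joint speeds; "tau": joint torques, N m; "position": TCP position; "orientation": TCP orientation; "ft_force": force on the tool from outside, world axes, zero at the start; "moment": the same for the moment, N m; "gripper_width": finger opening in mm.
Only numpy, scipy, OpenCV 4.12 (cv2) and the standard library are available. Lean on these libraries where they do the work, as an engineer would, in place of code of your own. Each camera call takes 0.05 s, during which the arm holds its last target.

## Working session

There is one attempt and no reset: what is moved stays moved. The work goes in short steps, Python scripts to look and compute and a shell command to move; the robot and the scene stay as the last step left them, time stands still between calls to the robot, and variables do not carry over. Pictures are saved under pics/ and viewed, and the job is handed in when it is done.

```bash
mkdir -p pics
python3 - <<'E'
from workcell import bot
import cv2
for n in("scene","side","wrist"):
    print(n,bot.camera_info(n)); cv2.imwrite(f"pics/{n}0.png",bot.read_camera(n))
print(bot.get_state())
E
```

```text
scene {'fx': 419.6964230853884, 'fy': 419.6964230853884, 'cx': 274.9643838662659, 'cy': 207.72184227277393, 'xyz': array([ 960.5985806 , -453.93067277,  722.3614326 ]), 'orientation': array([ 0.88146229,  0.27907047, -0.11153344, -0.36428588])}
side {'fx': 455.43367970085956, 'fy': 455.43367970085956, 'cx': 281.30653348976114, 'cy': 207.3086078787183, 'xyz': array([369.64318083, 826.88320759, 799.83030085]), 'orientation': array([-0.1324877 ,  0.89515093, -0.41940649,  0.072457  ])}
wrist {'fx': 330.17710787991683, 'fy': 330.17710787991683, 'cx': 274.506475330248, 'cy': 204.57969909101053, 'xyz': array([574.98417072,  82.56636433, 372.567086  ]), 'orientation': array([ 9.86679357e-01,  4.15008794e-04, -1.10827071e-03,  1.62672819e-01])}
{'time_s': 0.15, 'qpos': array([-1.50505949e-01,  2.07261871e-01,  1.54263530e+00, -4.64923194e-06,
        1.39353484e+00, -1.50462146e-01]), 'joint_vel': array([ 0.00024467, -0.00261799, -0.00438439, -0.00133395,  0.00175501,
       -0.00047612]), 'tau': array([ 5.23460058e-04, -3.83512866e+01, -2.92037880e+01, -1.78299792e-04,
        6.64118095e-03, -5.65601522e-05]), 'position': array([5.74418917e+02, 7.19751774e-02, 2.41366641e+02]), 'orientation': array([ 9.99999577e-01, -2.14898161e-05, -9.09630817e-04, -1.35613684e-04]), 'ft_force': array([0.53818697, 0.46730411, 0.47487583]), 'moment': array([ 0.04380674,  0.02879989, -0.01482979]), 'gripper_width': 85.54909360489917}
```

View pics/scene0.png

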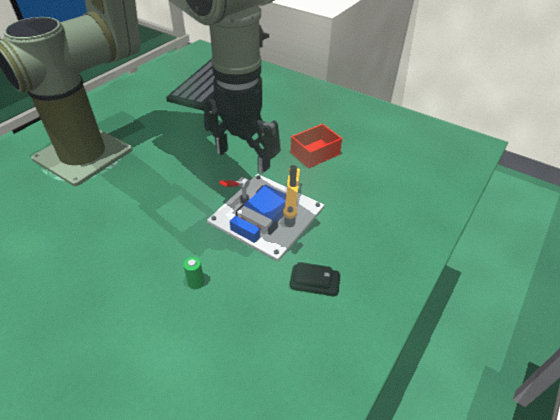

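View pics/side0.png

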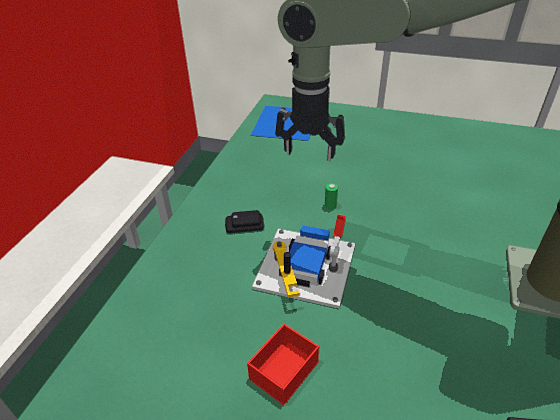

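View pics/wrist0.png

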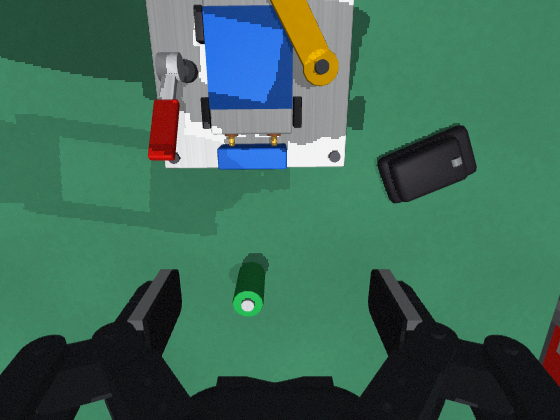

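Run:
```python
import cv2
w=cv2.imread("pics/wrist0.png")[0:180,130:370];cv2.imwrite("pics/w0z.png",cv2.resize(w,None,fx=3.3,fy=3.3,interpolation=2))
w=cv2.imread("pics/side0.png")[200:320,230:390];cv2.imwrite("pics/s0z.png",cv2.resize(w,None,fx=5,fy=5,interpolation=2))
w=cv2.imread("pics/scene0.png")[150:270,190:350];cv2.imwrite("pics/c0z.png",cv2.resize(w,None,fx=5,fy=5,interpolation=2))
```

```text
(no output)
```

View pics/w0z.png

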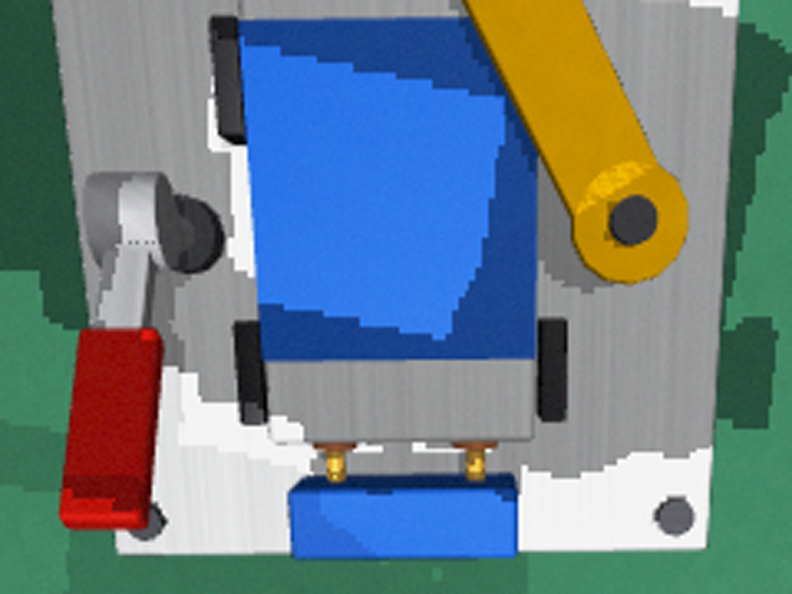

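View pics/s0z.png

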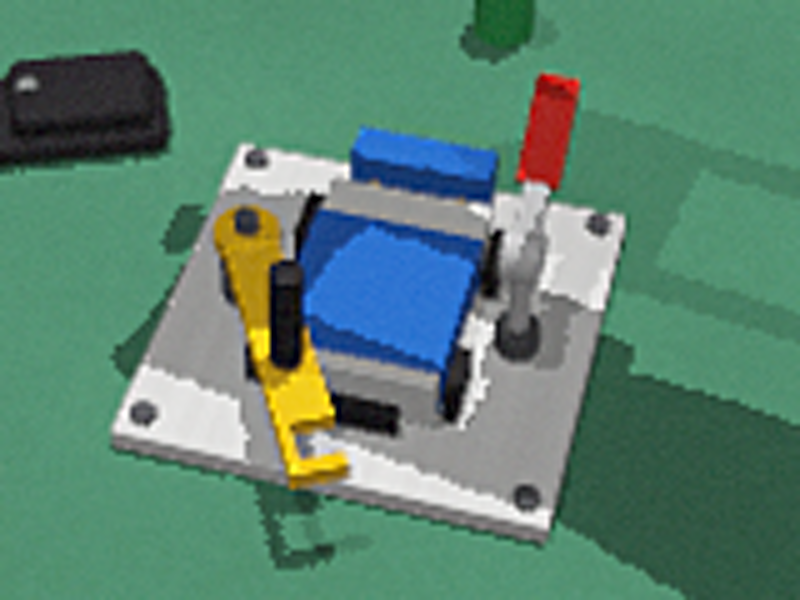

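View pics/c0z.png

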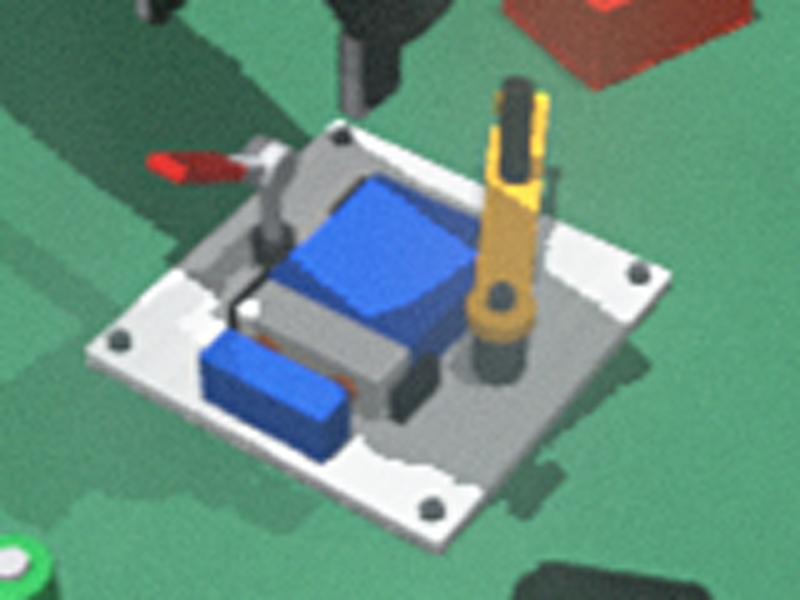

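```bash
cat > h.py <<'E'
import numpy as np
from scipy.spatial.transform import Rotation as R
from scipy.optimize import least_squares
def proj(ci,p):
    p=R.from_quat(ci["orientation"]).inv().apply(np.atleast_2d(p)-ci["xyz"])
    return np.c_[ci["fx"]*p[:,0]/p[:,2]+ci["cx"],ci["fy"]*p[:,1]/p[:,2]+ci["cy"]]
Z={"wrist":(130,0,3.3),"side":(230,200,5),"scene":(190,150,5)}
def pts(v):
    x,y,th,q,l=v
    f=lambda a:np.array([x,y,0])+R.from_euler("z",th).apply(a)
    return dict(pp=f([100,-100,12]),mp=f([-100,-100,12]),mm=f([-100,100,12]),pm=f([100,100,12]),
     piv=f([65,0,54]),pin=f([65-85*np.cos(q),85*np.sin(q),110]),tip=f([-65,-85*np.sin(l),70+85*np.cos(l)]),
     hinge=f([-65,0,70]),strapend=f([65-148*np.cos(q),148*np.sin(q),54]))
E
cat > fit.py <<'E'
from h import *
from workcell import bot
O=[("side","pp",243,143),("side","mp",627,213),("side","mm",548,532),("side","pm",112,437),
("scene","mp",88,348),("scene","pp",437,543),("scene","pm",670,272),("scene","mm",337,120),
("wrist","mp",117,543),("wrist","pp",707,548),
("wrist","piv",632,220),("side","piv",246,218),("scene","piv",500,293),
("side","pin",287,268),("scene","pin",518,85),("side","tip",558,82),("scene","tip",160,163),("wrist","tip",105,518)]
C={n:bot.camera_info(n) for n in Z}
def res(v):
    P=pts(v);r=[]
    for n,k,a,b in O:
        ox,oy,s=Z[n];r.append(proj(C[n],P[k])[0]-[ox+a/s,oy+b/s])
    return np.ravel(r)
s=least_squares(res,[560,200,0,1,.85],loss="soft_l1")
print(s.x);
for o,r in zip(O,res(s.x).reshape(-1,2)):print(o[:2],r.round(1))
for k,p in pts(s.x).items():print(k,p.round(1))
E
python3 fit.py
```

```text
[5.51123594e+02 1.05027653e+02 5.09994664e-03 1.04666661e+00
 9.61879198e-01]
('side', 'pp') [-1.1 -0.5]
('side', 'mp') [-0.6  0.4]
('side', 'mm') [-1.1 -0.8]
('side', 'pm') [-1.5 -1.8]
('scene', 'mp') [-1.2 -0.7]
('scene', 'pp') [ 0.1 -0.4]
('scene', 'pm') [ 0.5 -0.3]
('scene', 'mm') [ 0.2 -1. ]
('wrist', 'mp') [-1.4  2.2]
('wrist', 'pp') [-0.1 -0.1]
('wrist', 'piv') [-0.2 -1. ]
('side', 'piv') [-0.6  1.6]
('scene', 'piv') [0.1 1.6]
('side', 'pin') [-0.6  0. ]
('scene', 'pin') [-0.6 -0.5]
('side', 'tip') [-0.4 -1. ]
('scene', 'tip') [0.7 0.7]
('wrist', 'tip') [-0.9  0.4]
pp [651.6   5.5  12. ]
mp [451.6   4.5  12. ]
mm [450.6 204.5  12. ]
pm [650.6 205.5  12. ]
piv [616.1 105.4  54. ]
pin [573.2 178.7 110. ]
tip [486.5  35.  118.6]
hinge [486.1 104.7  70. ]
strapend [541.4 233.1  54. ]
```

```bash
python3 -m crank '[[[0,0.7,-4.9,0,0,0,0],[0,0.7,-4.9,0,0,0,0],[0,0.7,-4.9,0,0,0,0],[0,0.7,-4.9,0,0,0,0],[0,0,0,0,0,0,0.175],[0,0,0,0,0,0,0.175],[0,0,0,0,0,0,0.175],[0,0,0,0,0,0,0.175]]]' 30
python3 -m crank '[[[0,0,0,0,0,0,0.175],[0,0,0,0,0,0,0.172],[0,0,0,4,0,0,0],[0,0,0,3,0,0,0],[0,0,0,0,0,0,0],[0,0,0,0,0,0,0]]]'
python3 - <<'E'
from workcell import bot
import cv2
from h import *
s=bot.get_state();print(s["position"],R.from_quat(s["orientation"]).as_matrix().round(3),s["ft_force"])
for n in Z: cv2.imwrite(f"pics/{n}1.png",bot.read_camera(n))
w=cv2.imread("pics/side1.png")[150:320,210:410];cv2.imwrite("pics/s1z.png",cv2.resize(w,None,fx=3.5,fy=3.5,interpolation=2))
w=cv2.imread("pics/scene1.png")[100:270,190:390];cv2.imwrite("pics/c1z.png",cv2.resize(w,None,fx=3.5,fy=3.5,interpolation=2))
E
```

```text
time_s: 1.15
position: [602.6, 196.1, 241.6]
orientation: [0.938, -0.346, -0.001, 0.0]
ft_force: [0.0, -0.0, 0.4]
gripper_width: 0.2
time_s: 1.9
position: [603.7, 196.1, 173.3]
orientation: [0.866, -0.5, 0.001, -0.0]
ft_force: [0.2, 0.3, 1.0]
gripper_width: 0.1
[603.67037167 196.10824235 173.31139998] [[ 0.5   -0.866  0.001]
 [-0.866 -0.5    0.   ]
 [ 0.    -0.001 -1.   ]] [0.20093119 0.29478287 0.99918755]
```

View pics/s1z.png

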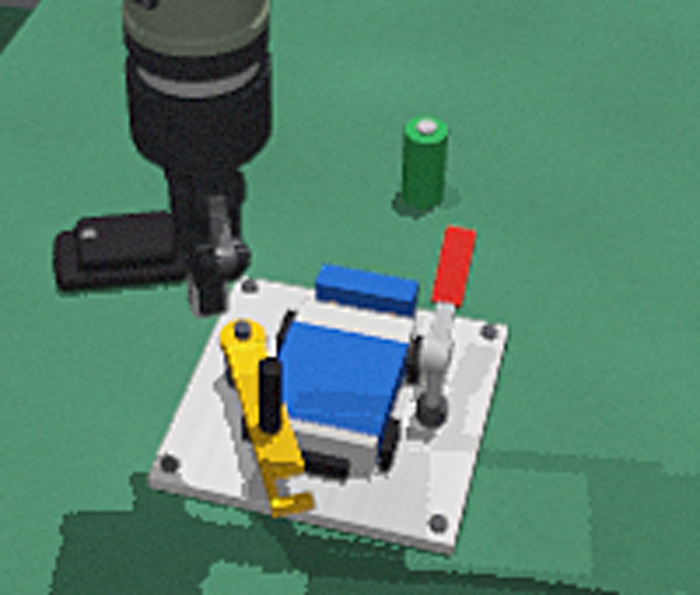

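View pics/c1z.png

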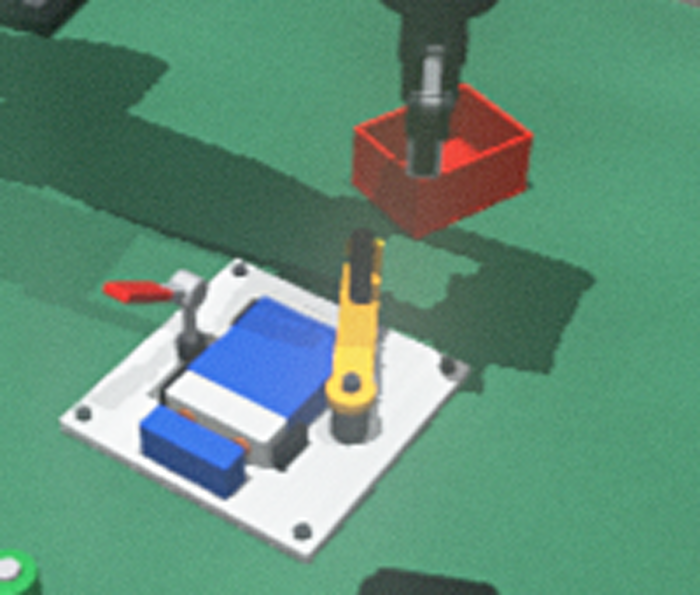

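View pics/wrist1.png

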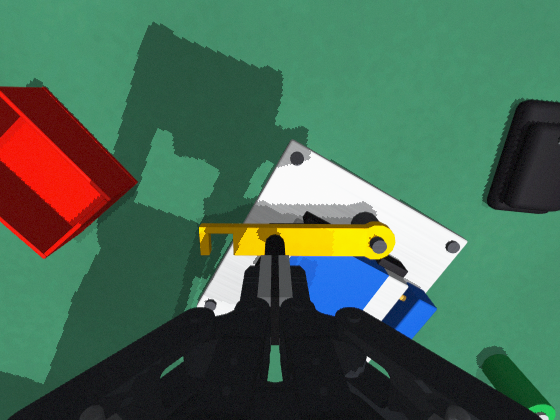

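```bash
python3 - <<'E'
from workcell import bot
from h import *
P=pts([551.1,105,.0051,1.0467,.962]);s=bot.get_state();P["ftip"]=s["position"]+[0,0,-11]
for n in Z:
  for k in P: print(n,k,proj(bot.camera_info(n),P[k])[0].round(0))
E
python3 - <<'E'
import cv2
w=cv2.imread("pics/wrist1.png")[120:320,180:480];cv2.imwrite("pics/w1z.png",cv2.resize(w,None,fx=2.6,fy=2.6,interpolation=2))
E
```

```text
wrist pp [467. 242.]
wrist mp [352. 380.]
wrist mm [194. 307.]
wrist pm [291. 139.]
wrist piv [375. 242.]
wrist pin [273. 278.]
wrist tip [375. 446.]
wrist hinge [296. 364.]
wrist strapend [198. 243.]
wrist ftip [273. 272.]
side pp [278. 228.]
side mp [355. 243.]
side mm [339. 306.]
side pm [251. 286.]
side piv [279. 245.]
side pin [287. 254.]
side tip [341. 215.]
side hinge [334. 251.]
side strapend [294. 293.]
side ftip [269. 238.]
scene pp [278. 258.]
scene mp [206. 219.]
scene mm [258. 173.]
scene pm [324. 204.]
scene piv [290. 210.]
scene pin [293. 167.]
scene tip [223. 183.]
scene hinge [244. 183.]
scene strapend [293. 168.]
scene ftip [310. 149.]
```

View pics/w1z.png

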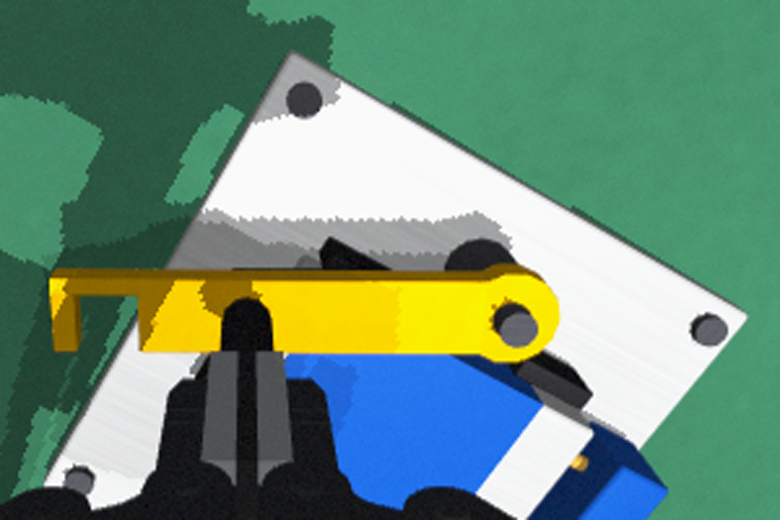

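```bash
python3 -m crank '[[[0,0,0,3.1,0,0,0],[0,0,0,3.1,0,0,0],[0,0,0,3.1,0,0,0],[0,0,0,0,0,0,0],[0,0,0.7,0,0,0,0],[0,0,0.7,0,0,0,0],[0,0,0.1,0,0,0,0],[0,0,0,0,0,0,0]]]'
python3 -m crank '[[[0,-0.15,0.86,0,0,0,-0.1],[0,-0.15,0.86,0,0,0,-0.1],[0,-0.15,0.86,0,0,0,-0.1],[0,0,0,0,0,0,0]]]'
python3 - <<'E'
from workcell import bot
import cv2
from h import *
for n in Z: cv2.imwrite(f"pics/{n}2.png",bot.read_camera(n))
w=cv2.imread("pics/side2.png")[150:320,210:410];cv2.imwrite("pics/s2z.png",cv2.resize(w,None,fx=3.5,fy=3.5,interpolation=2))
E
```

```text
time_s: 3.05
position: [590.4, 188.5, 80.2]
orientation: [0.866, -0.5, 0.001, -0.0]
ft_force: [-0.4, 0.0, -0.2]
gripper_width: 0.0
time_s: 3.55
position: [566.6, 177.1, 79.6]
orientation: [0.931, -0.365, 0.0, -0.0]
ft_force: [-0.7, 0.9, -0.2]
gripper_width: 0.5
```

View pics/s2z.png

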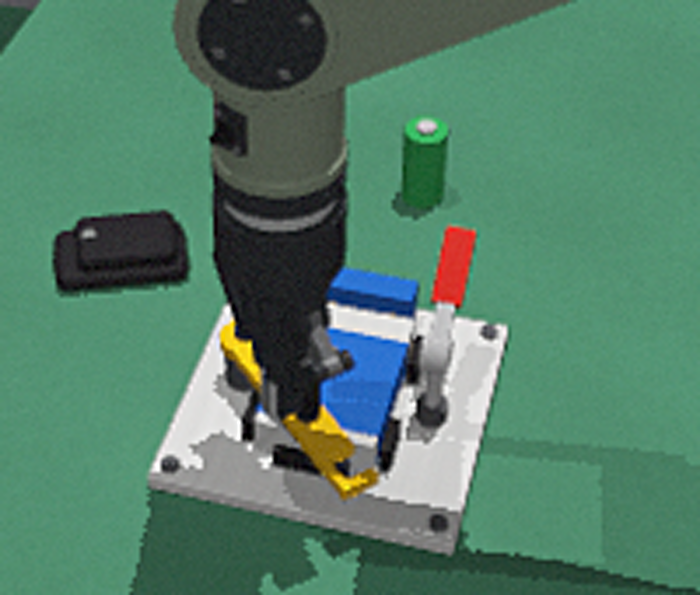

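View pics/wrist2.png

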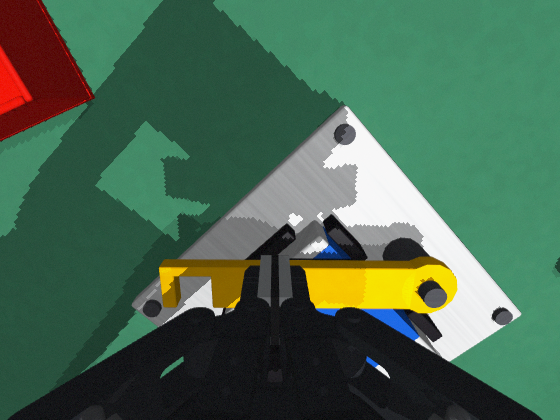

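The strap moves with the finger and stays square to it: it runs level in the wrist image at row 262, with the pin hidden by the fingers at column 275. I'll continue the arc.

```bash
python3 -m crank '[[[0,-0.15,0.86,0,0,0,-0.1],[0,-0.15,0.86,0,0,0,-0.1],[0,-0.15,0.86,0,0,0,-0.1],[0,-0.15,0.86,0,0,0,-0.1],[0,-0.15,0.86,0,0,0,-0.1],[0,0,0,0,0,0,0]]]'
python3 -m crank '[[[0,-0.15,0.86,0,0,0,-0.1],[0,-0.1,0.6,0,0,0,-0.07],[0,0,0,0,0,0,0]]]'
python3 - <<'E'
from workcell import bot
import cv2
from h import *
for n in Z: cv2.imwrite(f"pics/{n}3.png",bot.read_camera(n))
w=cv2.imread("pics/side3.png")[150:320,210:410];cv2.imwrite("pics/s3z.png",cv2.resize(w,None,fx=3.5,fy=3.5,interpolation=2))
E
```

```text
time_s: 4.45
position: [538.1, 144.5, 79.3]
orientation: [0.992, -0.124, -0.0, 0.0]
ft_force: [0.4, 0.5, 0.7]
gripper_width: 0.1
time_s: 4.82
position: [532.7, 130.9, 79.2]
orientation: [0.999, -0.04, -0.0, -0.0]
ft_force: [-1.0, -0.1, 0.2]
gripper_width: 0.3
```

View pics/s3z.png

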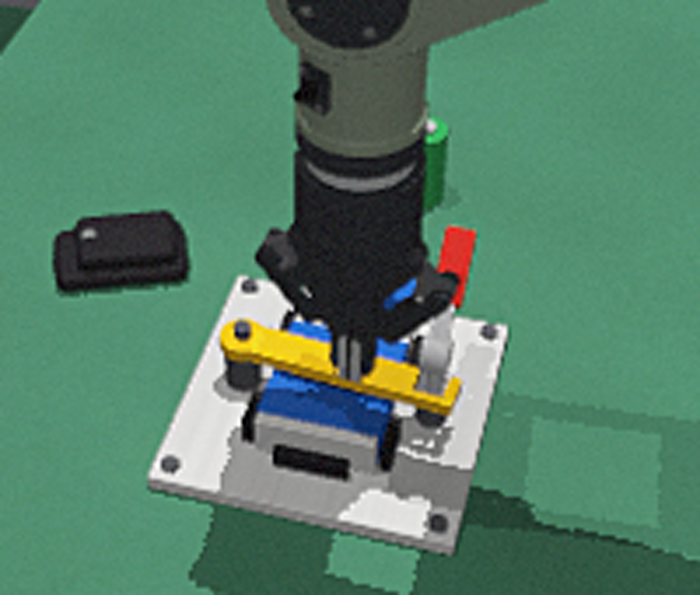

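View pics/wrist3.png

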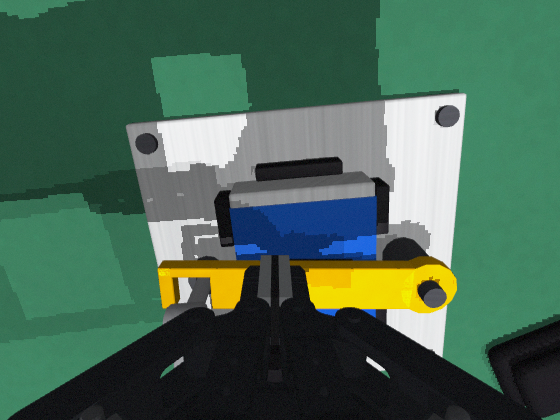

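```bash
python3 -m crank '[[[0,0,0.3,0,0,0,-0.04],[0,0,0,0,0,0,0]]]'
python3 -m crank '[[[0,0,0.2,0,0,0,-0.04],[0,0,0,0,0,0,0]]]'
python3 -m crank '[[[0,0,0.2,0,0,0,0],[0,0,0,0,0,0,0]]]'
```

```text
time_s: 5.22
position: [532.4, 128.1, 79.2]
orientation: [1.0, -0.019, -0.0, -0.0]
ft_force: [-0.9, -0.1, 0.4]
gripper_width: 0.1
time_s: 5.48
position: [532.5, 126.1, 79.3]
orientation: [1.0, 0.001, 0.0, -0.0]
ft_force: [-1.4, 0.6, -0.5]
gripper_width: 0.1
time_s: 5.72
position: [532.3, 123.8, 79.3]
orientation: [1.0, 0.001, -0.0, 0.0]
ft_force: [-1.2, 1.4, -0.4]
gripper_width: 0.2
```

```bash
for i in 1 2; do :; done; python3 -m crank '[[[0,0,0.2,0,0,0,0],[0,0,0,0,0,0,0]]]'
python3 -m crank '[[[0,0,0.15,0,0,0,0],[0,0,0,0,0,0,0]]]'
python3 -m crank '[[[0,0,0.15,0,0,0,0],[0,0,0,0,0,0,0]]]'
```

```text
time_s: 5.98
position: [532.2, 123.1, 79.3]
orientation: [1.0, 0.001, 0.0, -0.001]
ft_force: [-1.5, 6.5, -0.9]
gripper_width: -0.2
time_s: 6.22
position: [532.2, 122.9, 79.3]
orientation: [1.0, 0.001, 0.0, -0.002]
ft_force: [-0.1, 9.9, -0.6]
gripper_width: -0.2
time_s: 6.48
position: [532.2, 122.7, 79.4]
orientation: [1.0, 0.001, 0.0, -0.004]
ft_force: [-0.6, 13.8, 0.1]
gripper_width: -0.3
```

```bash
python3 -m crank '[[[0,0,-0.6,0,0,0,0],[0,0,-2,0,0,0,0],[0,0,0,-4,0,0,0],[0,0,0,-4,0,0,0],[0,0,0,-4,0,0,0],[0,0,0,0,0,0,0]]]'
python3 - <<'E'
from workcell import bot
import cv2
from h import *
for n in Z: cv2.imwrite(f"pics/{n}4.png",bot.read_camera(n))
w=cv2.imread("pics/side4.png")[200:320,230:390];cv2.imwrite("pics/s4z.png",cv2.resize(w,None,fx=5,fy=5,interpolation=2))
w=cv2.imread("pics/scene4.png")[150:270,190:350];cv2.imwrite("pics/c4z.png",cv2.resize(w,None,fx=5,fy=5,interpolation=2))
E
```

```text
time_s: 7.22
position: [535.3, 145.7, 203.9]
orientation: [1.0, 0.002, 0.005, -0.0]
ft_force: [0.2, -0.3, -0.5]
gripper_width: 0.1
```

View pics/s4z.png

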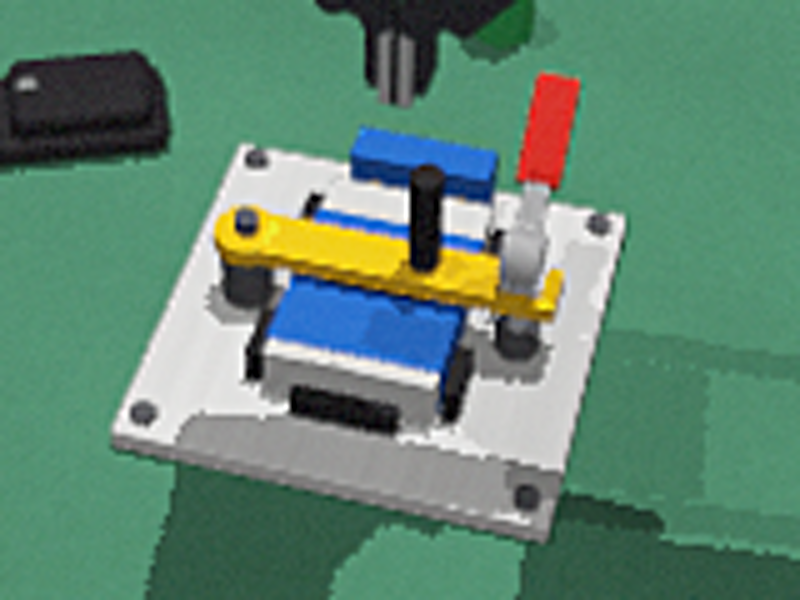

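View pics/c4z.png

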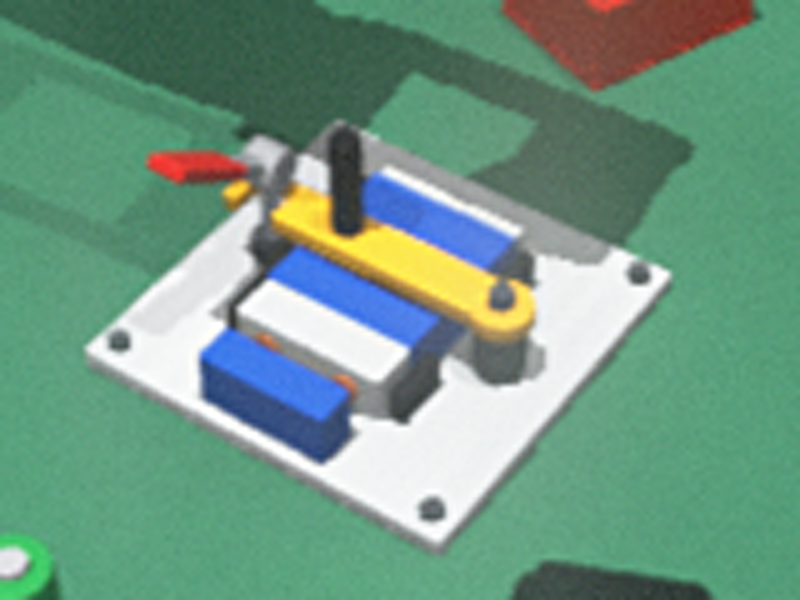

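View pics/wrist4.png

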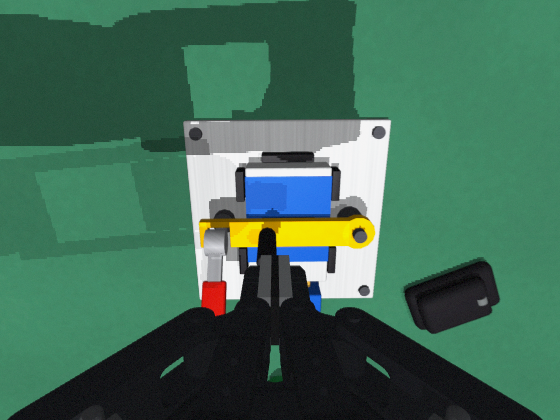

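Run:
```python
from workcell import bot
from h import *
for q in(-.03,0,.03,.06):
  P=pts([551.1,105,.0051,q,.962])
  print(q,[((proj(bot.camera_info(n),P["pin"])[0]-Z[n][:2])*5).round(0) for n in("side","scene")])
```

```text
-0.03 [array([425., 169.]), array([341., 137.])]
0 [array([424., 172.]), array([344., 134.])]
0.03 [array([422., 176.]), array([348., 131.])]
0.06 [array([420., 180.]), array([351., 128.])]
```

Strap is home: the pin top sits at side-crop (427,172) against a predicted (424,172) for q=0, and it hit a firm stop. Next is the lever.

```bash
python3 -m crank '[[[0,-2.3,4.8,0,0,0,0],[0,-2.3,4.9,0,0,0,0],[0,0,0,3,0,0,0],[0,0,0,2.5,0,0,0],[0,0,0,0,0,0,0],[0,0,0,0,0,0,0]]]'
python3 - <<'E'
from workcell import bot
import cv2
from h import *
print(bot.get_state()["position"])
for n in Z: cv2.imwrite(f"pics/{n}5.png",bot.read_camera(n))
w=cv2.imread("pics/side5.png")[180:300,270:430];cv2.imwrite("pics/s5z.png",cv2.resize(w,None,fx=5,fy=5,interpolation=2))
w=cv2.imread("pics/scene5.png")[120:240,170:330];cv2.imwrite("pics/c5z.png",cv2.resize(w,None,fx=5,fy=5,interpolation=2))
E
```

```text
time_s: 8.12
position: [486.5, 47.9, 144.1]
orientation: [1.0, 0.002, -0.0, -0.0]
ft_force: [-0.3, 0.2, 0.2]
gripper_width: 0.3
[486.46036054  47.87594336 144.07026714]
```

View pics/s5z.png

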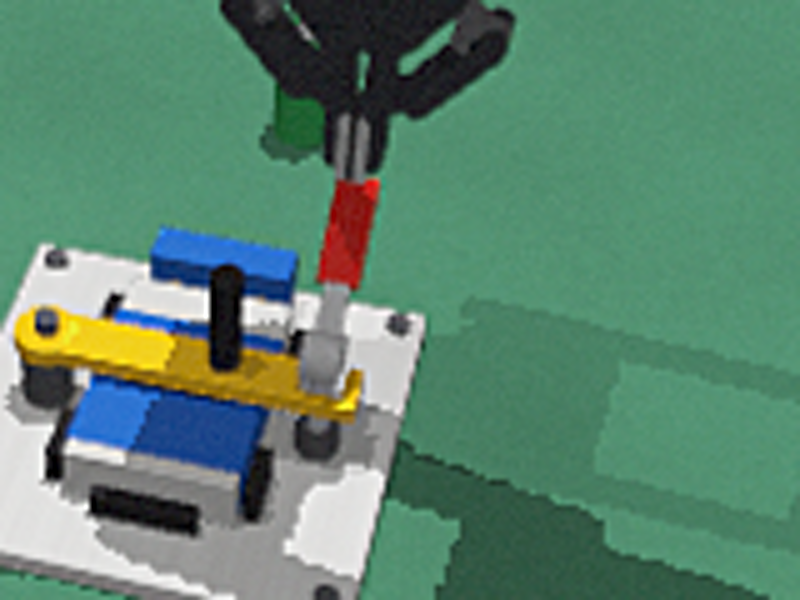

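View pics/c5z.png

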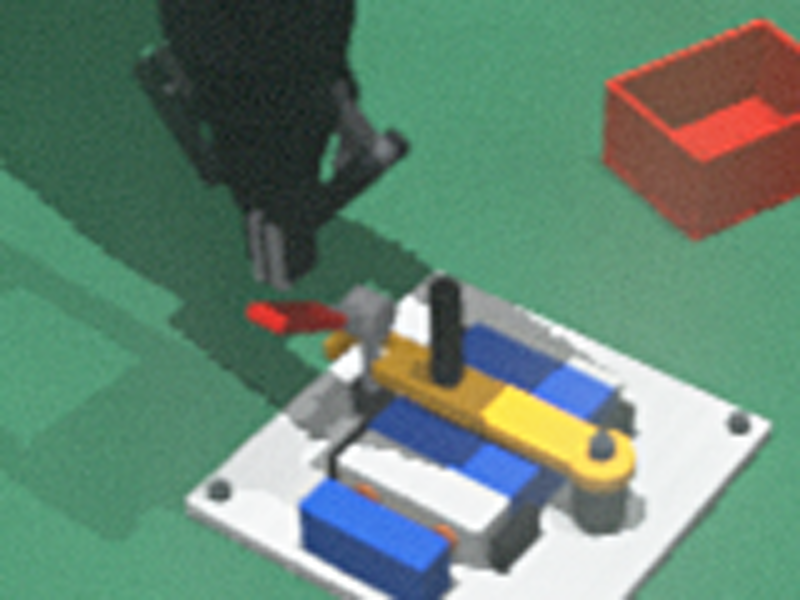

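View pics/wrist5.png

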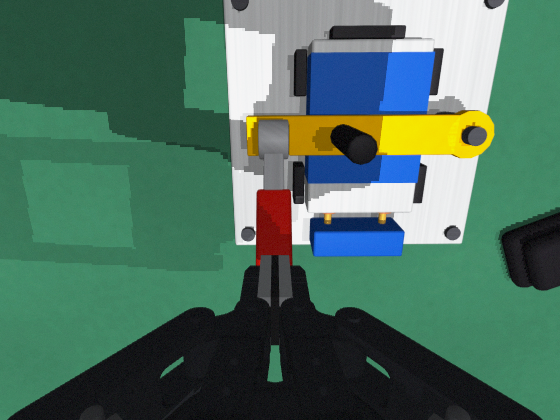

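```bash
python3 -m crank '[[[0,0,-0.3,0.6,0,0,0],[0,0,0,0.6,0,0,0],[0,0,0,0.6,0,0,0],[0,0,0,0,0,0,0]]]'
python3 -m crank '[[[0,0,0,0.7,0,0,0],[0,0,0,0.7,0,0,0],[0,0,0,0.7,0,0,0],[0,0,0,0.7,0,0,0],[0,0,0,0,0,0,0]]]'
python3 - <<'E'
from workcell import bot
import cv2
from h import *
for n in Z: cv2.imwrite(f"pics/{n}6.png",bot.read_camera(n))
w=cv2.imread("pics/side6.png")[180:300,270:430];cv2.imwrite("pics/s6z.png",cv2.resize(w,None,fx=5,fy=5,interpolation=2))
w=cv2.imread("pics/scene6.png")[120:240,170:330];cv2.imwrite("pics/c6z.png",cv2.resize(w,None,fx=5,fy=5,interpolation=2))
E
```

```text
time_s: 8.78
position: [486.2, 50.8, 125.7]
orientation: [1.0, 0.002, -0.001, -0.0]
ft_force: [-0.3, 0.3, 0.8]
gripper_width: 0.3
time_s: 9.4
position: [485.7, 50.8, 97.3]
orientation: [1.0, 0.001, -0.001, -0.0]
ft_force: [0.2, 0.0, -0.2]
gripper_width: -0.0
```

View pics/c6z.png

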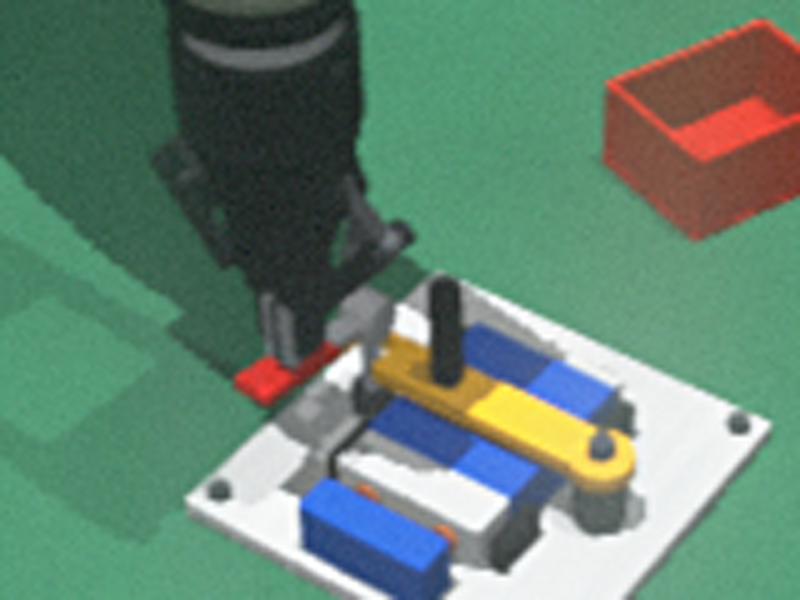

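View pics/s6z.png

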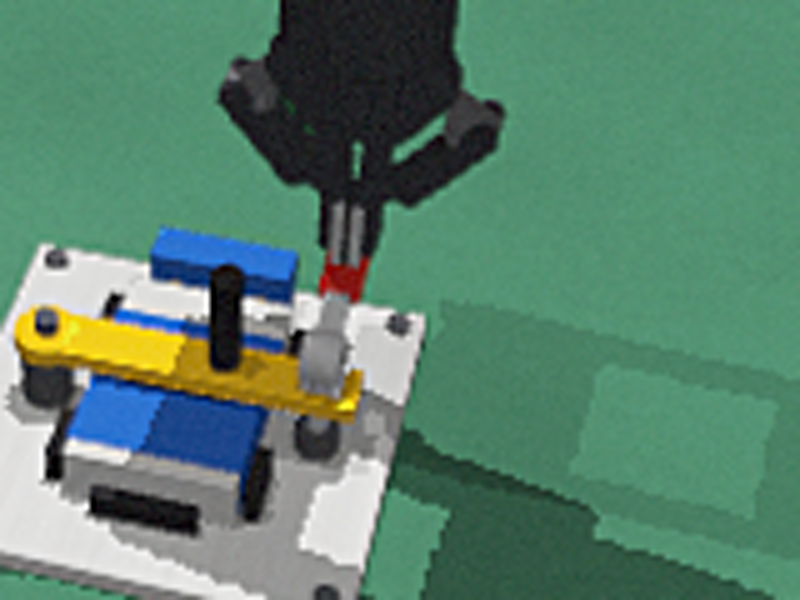

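The lever is well down, its tip at scene-crop (255,388). I'll go down in small steps until it meets a stop.

```bash
python3 -m crank '[[[0,0,0,0.4,0,0,0],[0,0,0,0,0,0,0]]]'
python3 -m crank '[[[0,0,0,0.2,0,0,0],[0,0,0,0,0,0,0]]]'
python3 -m crank '[[[0,0,0,0.2,0,0,0],[0,0,0,0,0,0,0]]]'
```

```text
time_s: 9.8
position: [486.5, 50.8, 94.1]
orientation: [1.0, 0.001, -0.0, -0.0]
ft_force: [0.0, -0.5, -0.2]
gripper_width: 0.1
time_s: 10.05
position: [486.6, 50.7, 92.2]
orientation: [1.0, 0.001, 0.0, 0.0]
ft_force: [0.6, 0.5, 1.2]
gripper_width: 0.3
time_s: 10.3
position: [486.6, 50.7, 90.2]
orientation: [1.0, 0.001, 0.0, -0.0]
ft_force: [-1.1, 0.1, 1.1]
gripper_width: -0.3
```

```bash
python3 -m crank '[[[0,0,0,0.2,0,0,0],[0,0,0,0,0,0,0]]]'
python3 -m crank '[[[0,0,0,0.15,0,0,0],[0,0,0,0,0,0,0]]]'
python3 -m crank '[[[0,0,0,0.15,0,0,0],[0,0,0,0,0,0,0]]]'
```

```text
time_s: 10.55
position: [486.8, 50.6, 89.0]
orientation: [1.0, 0.002, 0.0, 0.0]
ft_force: [-2.1, -0.7, 7.0]
gripper_width: -0.0
time_s: 10.8
position: [486.9, 50.6, 88.6]
orientation: [1.0, 0.002, 0.0, 0.0]
ft_force: [-4.7, -0.6, 15.0]
gripper_width: -0.3
time_s: 11.05
position: [487.0, 50.6, 88.3]
orientation: [1.0, 0.002, -0.0, 0.0]
ft_force: [-8.0, -2.2, 22.8]
gripper_width: -0.1
```

```bash
python3 -m crank '[[[0,0,0,-1,0,0,0],[0,0,0,-4,0,0,0],[0,0,0,-5,0,0,0],[0,0,4,-4,0,0,0],[0,0,5,0,0,0,0],[0,0,5,0,0,0,0],[0,0,0,0,0,0,0]]]'
python3 - <<'E'
from workcell import bot
import cv2
from h import *
for n in Z: cv2.imwrite(f"pics/{n}7.png",bot.read_camera(n))
w=cv2.imread("pics/side7.png")[200:320,230:390];cv2.imwrite("pics/s7z.png",cv2.resize(w,None,fx=5,fy=5,interpolation=2))
w=cv2.imread("pics/scene7.png")[150:270,190:350];cv2.imwrite("pics/c7z.png",cv2.resize(w,None,fx=5,fy=5,interpolation=2))
for l in(1.3,1.4,1.5):
  P=pts([551.1,105,.0051,0,l])
  print(l,[((proj(bot.camera_info(n),P["tip"])[0]-Z[n][:2])*5).round(0) for n in("side","scene")])
E
```

```text
time_s: 11.92
position: [486.8, -91.9, 225.0]
orientation: [1.0, -0.001, -0.0, 0.0]
ft_force: [0.5, 0.7, 0.7]
gripper_width: 0.1
1.3 [array([558., 102.]), array([150., 226.])]
1.4 [array([557., 113.]), array([149., 242.])]
1.5 [array([557., 125.]), array([149., 258.])]
```

View pics/s7z.png

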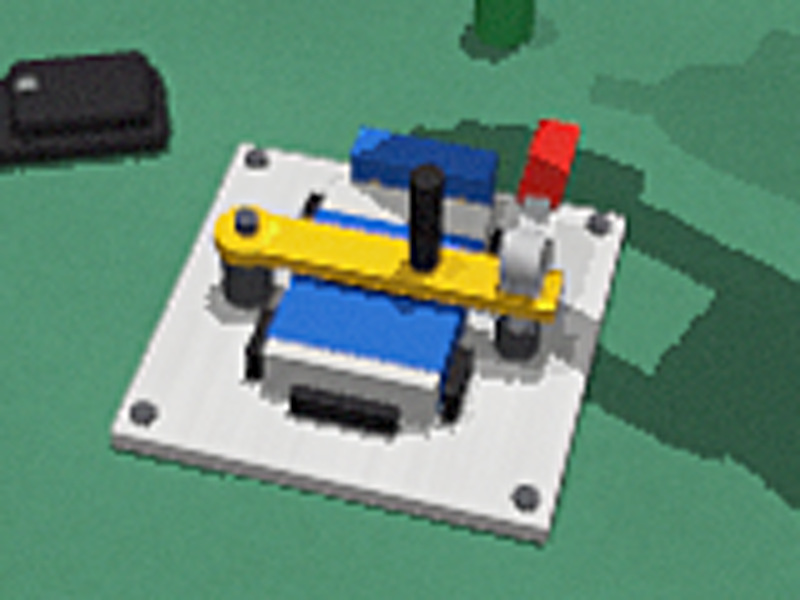

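View pics/c7z.png

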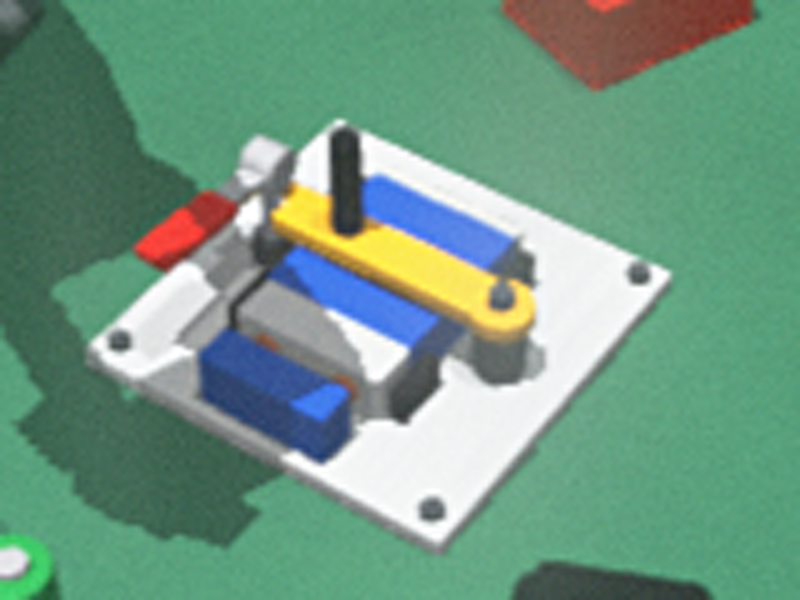

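View pics/scene7.png

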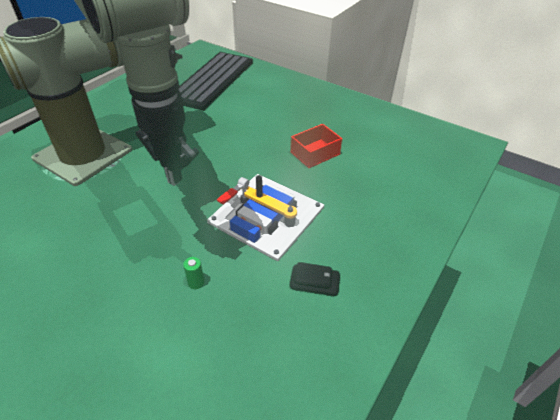

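The lever tip sits at side-crop (557,128) and scene-crop (150,256), which matches q≈1.5. The strap, cell and bystanders have not moved.

```bash
python3 -c "
from workcell import bot
print(bot.job_done())"
```

```text
the job is handed in; nothing more can be done
None
```

The cell is clamped: the strap is home on its bolt and the lever is fully down, done in that order. I handed the job in at about 12 s; no verdict was reported.

- **Strap:** I pushed the pin round with the closed fingers until it met a firm stop at about 14 N. The camera images put the angle at 0 within about 0.03 rad.
- **Lever:** I pressed the red grip down to its stop, at about 23 N. The fingers were within 1 mm of the height I had predicted for 1.5 rad, and the lever tip in the images matches 1.5 rad.
- **Everything else:** After backing off, the last pictures show the strap still home and the cell in its nest. The mouse, round cell and tote have not visibly moved, and the arm touches nothing.

No check failed. The first position fit was a little off: most points within about 1.5 pixels, the worst about 2.6. The two stops matched the predicted positions to within 1–2 mm.

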